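Load the module housing on the sloping screwdriving fixture

ROBOT

A 6-joint arm with a two-finger parallel gripper is mounted at the origin on the work surface. World frame = base frame: x ahead of the robot, y to its left, z up, the work surface at z = 0. Lengths are in mm, angles in rad, forces in N, time in s.
With the tool pointing down it reaches from about 275 to 1000 mm from the base axis. Payload 8.4 kg.
Tool frame: the origin (TCP) lies on the centre line of the jaws, within the pads' length; the fingertips stand r.tip_reach ahead of it and the grasp point (between the pads) lies 11 mm behind it (r.tip_reach is the distance from the TCP to the fingertips, in mm); z points along the fingers, y is the line along which they close (so a half turn about z gives the same grasp; the last joint's range is limited). The gripper opens to 85 mm and grips with 20 to 120 N. Pads are 22 mm wide; open, the fingers measure 114 mm over their backs; the gripper's body (76 mm by 85 mm) begins 54 mm behind the grasp point. The pads swing forward as they close: fully open they stand 13 mm farther back than shut.
Start: joints at [1.177, 0.353, 1.633, -0, 1.155, -0.002], TCP at [238.657, 577.643, 239.281] pointing down, gripper open.
Joint ranges: [-2.63, 2.63], [-0.92, 2.1], [0.06, 2.66], [-1.3, 4.44], [0, 2.69], [-3.02, 3.02]. Speed limits (rad/s): [2.22, 2.22, 2.79, 3.14, 3.14, 3.14].

INTERFACE

Orientations are given as [roll, pitch, yaw] about the fixed x, y, z axes, in that order (R = Rz(yaw) Ry(pitch) Rx(roll)).
In Python, from rig import r gives the robot as it stands.
- The arm moves only by the tool carry_out, never from a script. Its argument "targets" is a list of rows, each an object with "dp": the shift along the tool's x, y, z in mm, a list of three; "yaw": the turn about the tool's z in degrees. A call has 1 to 12 rows; each row is the pose to reach, as a shift and turn from the pose commanded when the call began, along the tool's axes at that moment; what a row does not reach only later rows make up. A row lasts 1/8 s, in which the tool goes at most 62.5 mm and 10.7 degrees, less where a joint would pass 70% of its speed; a pose out of reach is approached as far as the arm can. A call with a gripper value outside its range is refused whole. "fingers" is the opening, from -1 (shut) to 1 (fully open), so that 0 is half open, set as the call begins (left out, the last holds). The fingers move at their own pace and stop on an object; "grip_force" is the grip in N (left out, the last holds). Time passes only in rows, so rows that repeat a pose let the fingers close. It gives the time, the measured TCP pose, the force, the opening and the grip force at its end, in the units of the state.
- r.sense(): the state, without advancing time (a new reading comes with each control period).
- r.grab_frame(name): name is "scene" or "side" or "wrist"; returns the picture (384x512x3 uint8, red, green, blue); there is no depth.
- r.get_calibration(name): a dict with "fx", "fy", "cx", "cy" (pixels), "rvec" (rotation vector, rad) and "tvec" (3), from world to camera coordinates, as OpenCV has them. Camera axes: x right, y down, z forward; pixel columns grow to the right and rows downward; lengths in mm; the calibration is good to about 2 mm. A picture is of the moment at which its call begins: read the wrist's pose just before it. get_calibration takes no time and is no camera call; for the wrist camera it gives the pose at the moment of the call.
- r.sign_off(): hands the job in; it is judged then, once.
The state is a dict: "clock": time; "qpos": joint angles; "qvel": joint speeds; "joint_efforts": joint torques, N m; "eef_pos": TCP position; "tcp_rot": TCP orientation; "contact_force": force on the tool from outside, world axes, zero at the start; "wrist_torque": the same for the moment, N m; "opening": opening from 0.0 (shut) to 1.0 (fully open); "grasp_force": force on a finger pad.
Only numpy, scipy, OpenCV 4.12 (cv2) and the standard library are available. Lean on these libraries where they do the work, as an engineer would, in place of code of your own. Each camera call takes 0.05 s, during which the arm holds its last target. There are 200 camera calls.

TASK

Take the white module housing with the green terminal block and set it on the sloping bed of the blue fixture, terminal block up, with a long side resting against the yellow lip and the housing about centred along the lip. Lower it onto the bed rather than dropping it, let go so that it stays there, and leave the other two housings where they lie.

Things in the scene. Friction and masses are not known exactly. Their poses are not given: they have to be found in the camera images.
- green_center (a point): The housing to load: a loose white box, 40 mm (its x) by 95 mm (its y) by 40 mm high (z up), 0.13 to 0.25 kg, with a GREEN terminal block 24 by 56 mm, 9 mm high, in the middle of its top. Point: centre of the 40 mm high box, 20 mm above its underside. Lies flat on the bench; grip it across the 40 mm width at mid-length. It may go on the fixture either way round.
- bed: Smooth bed, 140 mm wide, 130 long, sloping 20 degrees, of the fixed blue fixture. Origin: on its surface at the foot of the yellow lip, mid-width, 30 mm above the bench; x up the slope, y along the lip, z square out. Lip: face at x = 0, 10 mm high, 8 thick, |y| 25 to 70 mm (finger gap between). Housings slide down to it. Seated: box centre at x 20, y 0, z 20 mm. Cheeks at |y| 73, 8 mm high.
- orange_center (a point): A bystander: the same white housing but with an ORANGE terminal block. Centre of its box, 20 mm above the bench. Leave it where it lies.
- black_center (a point): A bystander: the same white housing but with a BLACK terminal block. Centre of its box, 20 mm above the bench. Leave it where it lies.
Not all that is in view belongs to the job. What is shaped like the part that bears green_center but red is not meant.

How it is judged (in metres and radians):
On the way:
1. the green housing is brought down to within 15 mm of the bed while still gripped (contact force between the fingers and green above 0.5 N and z of green_center in the frame of bed between 0.01 and 0.035 m and x of green_center in the frame of bed between 0 and 0.11 m and y of green_center in the frame of bed between -0.05 and 0.05 m), for 0.05 s.
At the end, for the whole second after the job is handed in: The green-block housing lies at rest flat on the bed, terminal block up, its long side against the yellow lip (centre 14 to 27 mm up the slope from the lip, 14 to 26 mm above the bed), within 18 mm of the middle of the lip and within 10 degrees of parallel to it (x of green_center in the frame of bed between 0.014 and 0.027 m and y of green_center in the frame of bed between -0.018 and 0.018 m and z of green_center in the frame of bed between 0.014 and 0.026 m and angle between the y axis of green_center and the y axis of bed, either way round below 0.175 rad and angle between the z axis of green_center and the z axis of bed, either way round below 0.15 rad and angle between green_center's own z axis and vertical below 0.6 rad and linear speed of green below 0.02 m/s); the robot touches nothing.
It fails at once if the orange housing is moved by more than 30 mm (distance of orange_center from where it was at the start of the episode above 0.03 m).
It fails at once if the black housing is moved by more than 30 mm (distance of black_center from where it was at the start of the episode above 0.03 m).
It also fails if it takes over 38 s, if anything falls off the work surface, if the arm or the gripper's body presses on something with over 40 N, if the wrist force passes 120 N, or if a joint passes its speed limit or range.

## Working session

There is one attempt and no reset: what is moved stays moved. The work goes in short steps, Python scripts to look and compute and a tool call to move; the robot and the scene stay as the last step left them, time stands still between calls to the robot, and variables do not carry over. Pictures are saved under pics/ and viewed, at most 10 in all, crops included, and the job is handed in when it is done.

Besides the shell and the picture viewer there is one more tool, called after ">>>" in YAML: its name, and indented under it one key for each argument. carry_out: Moves the arm, as the interface text tells. Its arguments: {"type":"object","properties":{"targets":{"type":"array","items":{"type":"object","properties":{"dp":{"type":"array","items":{"type":"number"}},"yaw":{"type":"number"}}}},"fingers":{"type":"number"},"grip_force":{"type":"number"}},"required":["targets"]}

```bash
mkdir -p pics; ls
python3 - <<'E'
from rig import r
import cv2
print(r.sense(), r.tip_reach)
for n in("scene","side","wrist"):
    print(n,r.get_calibration(n)); cv2.imwrite(f"pics/{n}0.png",r.grab_frame(n)[:,:,::-1])
a=[cv2.imread(f"pics/{n}0.png") for n in("scene","side")]
cv2.imwrite("pics/both.png",cv2.resize(cv2.vconcat(a),None,fx=.78,fy=.78))
E
```

```text
pics
{'clock': 0.0, 'qpos': array([ 1.17659485e+00,  3.53648351e-01,  1.63415746e+00,  2.49908397e-05,
        1.15520672e+00, -2.39709178e-03]), 'qvel': array([-0.00260614, -0.0012073 ,  0.00138795, -0.00020408, -0.0002137 ,
       -0.00067643]), 'joint_efforts': array([-3.91617621e-03, -6.05250835e+01, -3.42054391e+01, -2.89136506e-04,
        9.45301610e-03, -1.95137687e-06]), 'eef_pos': array([238.46692155, 577.19794197, 238.55157341]), 'tcp_rot': array([-3.14017284e+00, -2.62527238e-05,  2.74977815e+00]), 'contact_force': array([ 0.25266945, -0.3388766 , -0.18977811]), 'wrist_torque': array([-0.02386212, -0.03766625, -0.02017594]), 'grasp_force': 0.0, 'opening': 1.0000761469393853} 8.0
scene {'fx': 494.2709339186436, 'fy': 494.2709339186436, 'cx': 257.0714385487161, 'cy': 194.7215843580966, 'rvec': array([ 2.11725963,  1.26487358, -0.47859007]), 'tvec': array([-345.37720672, -343.38441607, 1502.94725923])}
side {'fx': 394.82309085244117, 'fy': 394.82309085244117, 'cx': 256.3667235968923, 'cy': 189.88790767417828, 'rvec': array([ 0.41916581, -2.58844442,  1.42957367]), 'tvec': array([597.81300405, 116.62832   , 775.87975177])}
wrist {'fx': 271.53827448843543, 'fy': 271.53827448843543, 'cx': 254.38407518446542, 'cy': 189.9565737696216, 'rvec': array([-2.40488653, -1.60803177, -0.23385117]), 'tvec': array([-625.20703465,  -38.15296125,  377.83192991])}
```

View pics/scene0.png

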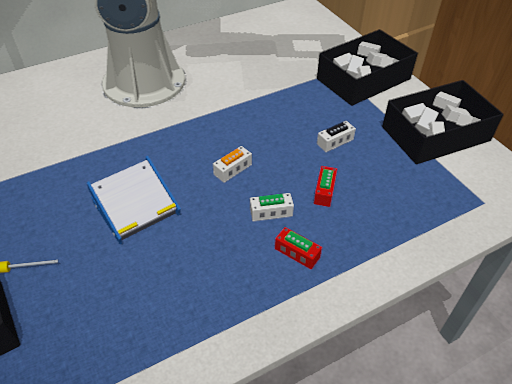

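View pics/side0.png

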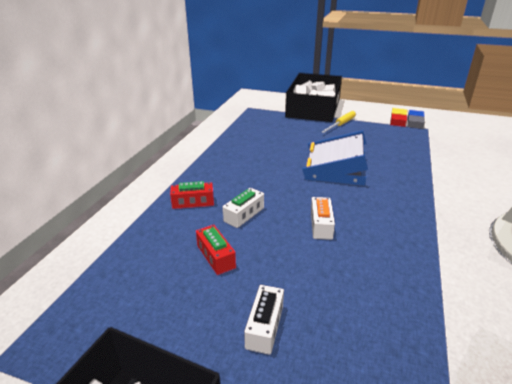

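The scene view shows the white housing with green block at about (271,205). Things it could be taken for: red+green at (326,186) and (298,247), white+orange at (233,163), white+black at (336,135). The fixture is at (135,198), with its yellow lip at (128,229) and (166,209). I choose (271,205), which is (244,207) in the side view, and check it in a crop.

```bash
cat > h.py <<'E'
import numpy as np, cv2
from rig import r
def cal(n):
    c=r.get_calibration(n); return np.array([[c['fx'],0,c['cx']],[0,c['fy'],c['cy']],[0,0,1.]]),cv2.Rodrigues(c['rvec'])[0],np.array(c['tvec']).ravel()
def onz(c,uv,z):
    K,R,t=c; d=R.T@np.linalg.solve(K,[uv[0],uv[1],1]); o=-R.T@t
    return o+d*(z-o[2])/d[2]
def proj(c,P):
    K,R,t=c; return cv2.projectPoints(np.array(P,float).reshape(-1,3),cv2.Rodrigues(R)[0],t,K,None)[0].reshape(-1,2)
E
python3 - <<'E'
from h import *
s,d=cal("scene"),cal("side")
print(onz(s,(272,200),49),onz(d,(244,197),49), proj(s,[238,577,238]),proj(d,[238,577,238]))
for n,boxes in(("scene",[(245,188,53,36)]),("side",[(218,184,52,44)])):
    im=cv2.imread(f"pics/{n}0.png"); hsv=cv2.cvtColor(im,cv2.COLOR_BGR2HSV)
    for x,y,w,h in boxes:
        m=cv2.inRange(hsv[y:y+h,x:x+w],(50,90,40),(85,255,255)); mo=cv2.moments(m,True)
        print(n,mo['m10']/mo['m00']+x,mo['m01']/mo['m00']+y,mo['m00'])
a=cv2.imread("pics/scene0.png"); b=cv2.imread("pics/side0.png")
z=lambda i,x,y,w,h:cv2.resize(i[y:y+h,x:x+w],(400,300),interpolation=cv2.INTER_CUBIC)
cv2.imwrite("pics/crop.png",cv2.vconcat([cv2.hconcat([z(a,80,150,112,84*1+10-10),z(a,235,170,80,60)]),cv2.hconcat([z(b,290,125,88,66),z(b,205,175,80,60)])]))
c=cv2.imread("pics/wrist0.png")
E
```

```text
[638.08567468  85.50778617  49.        ] [627.96476921  90.06594647  49.        ] [[356.73117443  -2.87632365]] [[556.71979763 453.92812266]]
scene 270.93401015228426 199.33502538071065 197.0
side 242.94230769230768 197.28846153846155 156.0
```

View pics/crop.png

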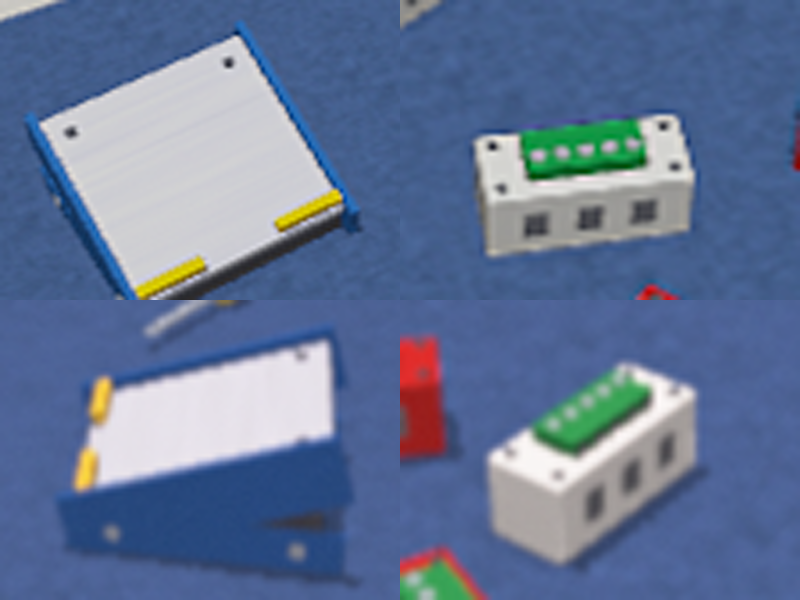

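View pics/wrist0.png

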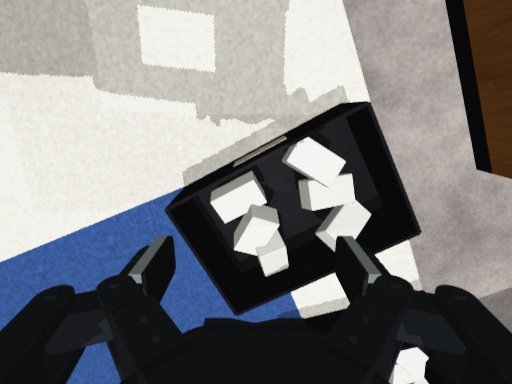

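The crop confirms a white housing with a green block, and shows the fixture's lip ends and bed corners clearly. Next I fit both poses jointly from the two views.

```bash
cat > fit.py <<'E'
from h import *
from scipy.optimize import least_squares
s,d=cal("scene"),cal("side")
A=lambda p,k,x,y:np.array(p,float)/k+[x,y]
Rz=lambda a:np.array([[np.cos(a),-np.sin(a),0],[np.sin(a),np.cos(a),0],[0,0,1]])
t=np.radians(20); Rs=np.array([[np.cos(t),0,-np.sin(t)],[0,1,0],[np.sin(t),0,np.cos(t)]])
def fit(obs,z,R0,g):
    def f(v): return np.concatenate([(proj(c,Rz(v[2])@R0@np.array(P)+[v[0],v[1],z])[0]-q) for c,P,q in obs])
    best=min((least_squares(f,[*g,a],x_scale=[10,10,.1],loss='soft_l1') for a in np.arange(0,6.3,.8)),key=lambda o:o.cost)
    print(best.x[:2].round(1),np.degrees(best.x[2]).round(1)%360,'res',f(best.x).round(1).tolist()); return best.x
a=lambda p:A(p,400/112,80,150); b=lambda p:A(p,400/88,290,125)
F=[(s,(130,70,0),a((38,122))),(s,(130,-70,0),a((240,35))),(s,(-4,47.5,9),a((171,276))),(s,(-4,-47.5,9),a((310,210))),
 (d,(130,70,0),b((330,42))),(d,(-3,47.5,7),b((101,100))),(d,(-3,-47.5,7),b((88,170)))]
if __name__=="__main__":
    print('bed'); fit(F,30,Rs,onz(s,(147,219),30)[:2])
    a=lambda p:A(p,5,235,170); b=lambda p:A(p,5,205,175)
    L,W=47.5,20
    for sg in(1,):
        G=[(s,(-W,L,20),a((75,135))),(s,(-W,-L,20),a((280,117))),(s,(W,-L,20),a((293,178))),(s,(W,L,20),a((83,195))),(s,(W,L,-20),a((90,253))),(s,(W,-L,-20),a((290,230)))]
        g=onz(s,(271,200),49)[:2]; print('green scene'); v=fit(G,20,np.eye(3),g)
        D=[(d,q,b(p)) for q,p in zip([(W,L,20),(W,-L,20),(-W,-L,20),(-W,L,20),(W,L,-20),(W,-L,-20)],[(90,160),(162,190),(295,90),(222,62),(93,225),(165,262)])]
        D2=[(d,q,b(p)) for q,p in zip([(W,L,20),(W,-L,20),(-W,-L,20),(-W,L,20),(W,L,-20),(W,-L,-20)],[(162,190),(295,90),(222,62),(90,160),(165,262),(293,168)])]
        print('side'); fit(D2,20,np.eye(3),g); print('both'); fit(G+D2,20,np.eye(3),g)
E
python3 fit.py; python3 -c "
from h import *
s,d=cal('scene'),cal('side')
for p in((234,155),(337,128)):print(onz(s,p,49))
print(onz(s,(300,240),49),onz(s,(327,178),49))
c=cal('wrist');print(-c[1].T@c[2],c[1][2])"
```

```text
bed
[ 535.1 -179.8] 186.2 res [0.1, -0.6, -0.1, -0.6, -0.5, -0.8, -0.6, -1.0, -1.5, -0.2, -0.6, -0.6, -1.3, 0.0]
green scene
[660.4  73.8] 149.2 res [0.7, 20.2, 2.5, 25.3, -0.2, -0.5, -0.0, -5.4, -1.4, -5.8, -0.6, 0.3]
side
[594.3  96.1] 341.7 res [-0.9, -1.1, -0.5, -0.9, 29.0, 10.6, 29.0, 11.8, -0.9, -0.0, -0.3, -1.7]
both
[633.2  78.7] 228.5 res [22.5, 22.5, -10.1, -4.6, -29.4, -19.7, 3.3, 7.3, 1.9, 6.9, -29.1, -18.7, 4.0, -27.9, -1.4, 12.4, -3.4, 23.5, 2.7, -17.2, 3.7, -27.8, -1.1, 12.0]
[465.30595501  75.90996753  49.        ]
[500.23214564 358.63297434  49.        ]
[764.06087731  82.05122328  49.        ] [639.05747259 234.2972216   49.        ]
[173.34215031 604.76434297 373.4054183 ] [ 0.26294877 -0.10813466 -0.95873085]
```

```bash
sed -i 's/L,W=47.5,20/L,W=-47.5,20/' fit.py; python3 fit.py
```

```text
bed
[ 535.1 -179.8] 186.2 res [0.1, -0.6, -0.1, -0.6, -0.5, -0.8, -0.6, -1.0, -1.5, -0.2, -0.6, -0.6, -1.3, 0.0]
green scene
[633.6  87.9] 338.9 res [0.2, -0.7, -0.2, -0.8, 0.2, -0.0, 0.7, 0.5, -0.7, 0.1, -0.2, 0.8]
side
[629.7  87. ] 162.6 res [0.1, 0.1, -0.0, -0.1, 0.1, -0.0, -0.5, -0.3, -0.0, 1.2, 0.2, -0.9]
both
[633.5  87.5] 341.4 res [-0.3, 0.1, -0.9, -1.4, 0.3, -0.7, 1.0, 1.2, -0.4, 0.8, -0.2, 0.1, 10.9, -25.8, -43.4, 13.2, -14.2, 25.5, 39.5, -14.0, 10.5, -25.5, -42.1, 12.9]
```

Green: about (632, 87.5), long axis heading about 71°. Bed origin: about (535, -180), upslope heading 186°. Both residuals are near 1 px and the sizes agree. I move above green.

>>> carry_out:
  targets:
    - {"dp": [-50, -27, 5], "yaw": 8}
    - {"dp": [-100, -55, 10], "yaw": 16}
    - {"dp": [-150, -82, 16], "yaw": 24}
    - {"dp": [-200, -110, 22], "yaw": 32}
    - {"dp": [-250, -137, 27], "yaw": 40}
    - {"dp": [-300, -165, 33], "yaw": 48}
    - {"dp": [-350, -192, 38], "yaw": 56}
    - {"dp": [-400, -220, 44], "yaw": 64}
    - {"dp": [-450, -247, 49], "yaw": 72}
    - {"dp": [-500, -275, 55], "yaw": 80}
    - {"dp": [-551, -302, 60], "yaw": 87}
    - {"dp": [-551, -302, 60], "yaw": 87}
  fingers: 1

```text
clock: 1.65
eef_pos: [634.4, 84.8, 178.4]
tcp_rot: [3.141, 0.001, 1.226]
contact_force: [-0.6, 0.0, -0.6]
opening: 1.001
grasp_force: 0.0
```

Run:
```python
from h import *
S=r.sense(); c=cal("wrist"); im=r.grab_frame("wrist")[:,:,::-1].copy()
print(S['clock'],S['eef_pos'],np.degrees(S['tcp_rot']))
a=np.radians(-20); 
P=[(632+np.cos(a)*x-np.sin(a)*y,87.5+np.sin(a)*x+np.cos(a)*y,z) for z,W,L in((40,20,47.5),(49,12,28)) for x,y in((-W,-L),(W,-L),(W,L),(-W,L))]
p=proj(c,P); print(p.round())
for q in(p[:4],p[4:]): cv2.polylines(im,[q.round().astype(int)],True,(255,0,255),1)
cv2.imwrite("pics/w1.png",im)
```

```text
1.65 [634.37727218  84.84544781 178.43296445] [1.79983947e+02 3.76760502e-02 7.02569847e+01]
[[231. 223.]
 [268. 223.]
 [270. 135.]
 [230. 134.]
 [238. 209.]
 [261. 209.]
 [262. 156.]
 [237. 156.]]
```

View pics/w1.png

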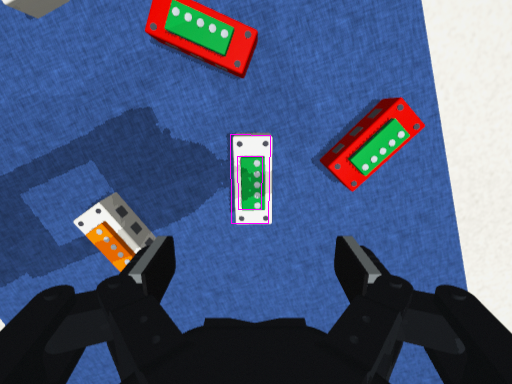

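The prediction overlays the white/green housing: its outline spans x 232–271, y 134–224, about 1.5 px right of the prediction. I descend and grip.

>>> carry_out:
  targets:
    - {"dp": [1.5, -1.5, 40], "yaw": 0}
    - {"dp": [1.5, -1.5, 80], "yaw": 0}
    - {"dp": [1.5, -1.5, 115], "yaw": 0}
    - {"dp": [1.5, -1.5, 140], "yaw": 0}
    - {"dp": [1.5, -1.5, 155], "yaw": 0}
    - {"dp": [1.5, -1.5, 164], "yaw": 0}
    - {"dp": [1.5, -1.5, 164], "yaw": 0}
    - {"dp": [1.5, -1.5, 164], "yaw": 0}

```text
clock: 2.7
eef_pos: [632.3, 90.2, 16.2]
tcp_rot: [3.14, -0.001, 1.231]
contact_force: [0.4, -0.4, 0.2]
opening: 0.997
grasp_force: 0.0
```

>>> carry_out:
  targets:
    - {"dp": [0, 0, 0]}
    - {"dp": [0, 0, 0]}
    - {"dp": [0, 0, 0]}
    - {"dp": [0, 0, 0]}
    - {"dp": [0, 0, 0]}
    - {"dp": [0, 0, 0]}
    - {"dp": [0, 0, 0]}
    - {"dp": [0, 0, 0]}
  fingers: -1
  grip_force: 35

```text
schema error: expected keys dp, yaw
```

>>> carry_out:
  targets:
    - {"dp": [-3, 2, 0], "yaw": 0}
    - {"dp": [-3, 2, 0], "yaw": 0}
    - {"dp": [-3, 2, 0], "yaw": 0}
    - {"dp": [-3, 2, 0], "yaw": 0}
    - {"dp": [-3, 2, 0], "yaw": 0}
    - {"dp": [-3, 2, 0], "yaw": 0}
    - {"dp": [-3, 2, 0], "yaw": 0}
    - {"dp": [-3, 2, 0], "yaw": 0}
  fingers: -1
  grip_force: 35

```text
clock: 3.7
eef_pos: [632.8, 86.4, 15.7]
tcp_rot: [3.141, -0.0, 1.231]
contact_force: [-0.4, -2.3, 5.1]
opening: 0.463
grasp_force: 36.3
```

>>> carry_out:
  targets:
    - {"dp": [0, 0, -20], "yaw": 0}
    - {"dp": [0, 0, -60], "yaw": 0}
    - {"dp": [0, 0, -105], "yaw": 0}
    - {"dp": [-20, -2, -140], "yaw": -2}
    - {"dp": [-60, -5, -150], "yaw": -5}
    - {"dp": [-105, -8, -150], "yaw": -9}
    - {"dp": [-150, -12, -150], "yaw": -13}
    - {"dp": [-195, -16, -150], "yaw": -17}
    - {"dp": [-240, -19, -150], "yaw": -21}
    - {"dp": [-270, -22, -150], "yaw": -24}
    - {"dp": [-287, -23, -145], "yaw": -25.5}
    - {"dp": [-293, -23.5, -140], "yaw": -25.7}

```text
clock: 5.2
eef_pos: [512.4, -182.6, 155.8]
tcp_rot: [3.141, 0.0, 1.679]
contact_force: [0.4, -0.3, -2.6]
opening: 0.464
grasp_force: 36.0
```

>>> carry_out:
  targets:
    - {"dp": [0, 0, 20], "yaw": 0}
    - {"dp": [0, 0, 40], "yaw": 0}
    - {"dp": [0, 0, 50], "yaw": 0}
    - {"dp": [0, 0, 50], "yaw": 0}

```text
clock: 5.7
eef_pos: [512.6, -181.4, 104.9]
tcp_rot: [-3.14, -0.001, 1.68]
contact_force: [0.6, 0.7, -1.8]
opening: 0.458
grasp_force: 35.9
```

Run:
```python
from h import *
S=r.sense(); 
print(S['clock'],S['eef_pos'],np.degrees(S['tcp_rot']),S['grasp_force'],S['contact_force'])
a=r.grab_frame("scene")[:,:,::-1]; b=r.grab_frame("side")[:,:,::-1]
z=lambda i,x,y,w,h:cv2.resize(i[y:y+h,x:x+w],(400,400),interpolation=cv2.INTER_CUBIC)
cv2.imwrite("pics/p2.png",cv2.hconcat([z(a,80,140,110,110),z(b,285,85,100,100)]))
```

```text
5.7 [ 512.58907585 -181.38765612  104.87392381] [-1.79934065e+02 -3.81171368e-02  9.62615649e+01] 35.94775378704071 [ 0.56574299  0.71375294 -1.80563983]
```

View pics/p2.png

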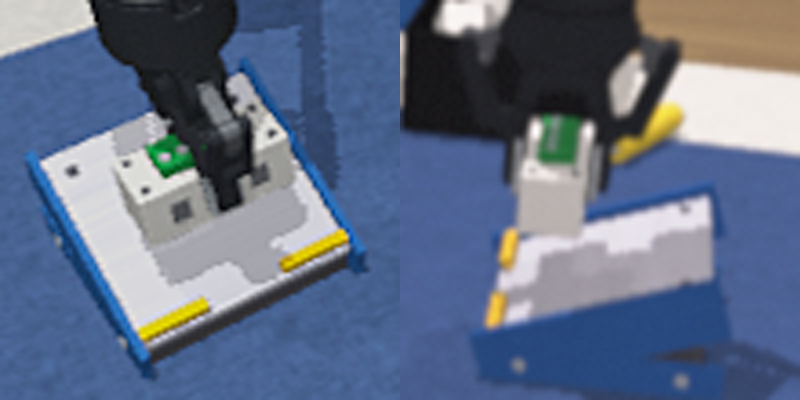

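Housing held level and square above the bed: the left panel shows the block at (165,155), lips at (175,315) and (313,248). The fingertips sit clear of the underside. I lower to contact.

>>> carry_out:
  targets:
    - {"dp": [0, 0, 10], "yaw": 0}
    - {"dp": [0, 0, 20], "yaw": 0}
    - {"dp": [0, 0, 30], "yaw": 0}
    - {"dp": [0, 0, 36], "yaw": 0}
    - {"dp": [0, 0, 38], "yaw": 0}
    - {"dp": [0, 0, 39], "yaw": 0}
    - {"dp": [0, 0, 39], "yaw": 0}

```text
clock: 6.68
eef_pos: [513.0, -182.0, 66.4]
tcp_rot: [3.141, 0.0, 1.68]
contact_force: [0.2, -0.3, -3.0]
opening: 0.462
grasp_force: 36.0
```

>>> carry_out:
  targets:
    - {"dp": [0, 0, 1], "yaw": 0}
    - {"dp": [0, 0, 2], "yaw": 0}
    - {"dp": [0, 0, 3], "yaw": 0}
    - {"dp": [0, 0, 3], "yaw": 0}

```text
clock: 7.18
eef_pos: [512.8, -181.9, 63.2]
tcp_rot: [-3.141, -0.0, 1.68]
contact_force: [-0.7, 0.3, -2.2]
opening: 0.464
grasp_force: 36.0
```

>>> carry_out:
  targets:
    - {"dp": [0, 0, 1], "yaw": 0}
    - {"dp": [0, 0, 2], "yaw": 0}
    - {"dp": [0, 0, 2], "yaw": 0}

```text
clock: 7.55
eef_pos: [512.8, -181.9, 61.2]
tcp_rot: [-3.142, -0.0, 1.68]
contact_force: [-1.0, -0.2, -2.1]
opening: 0.463
grasp_force: 36.0
```

>>> carry_out:
  targets:
    - {"dp": [0, 0, 1], "yaw": 0}
    - {"dp": [0, 0, 1.5], "yaw": 0}
    - {"dp": [0, 0, 1.5], "yaw": 0}

```text
clock: 7.92
eef_pos: [514.0, -182.2, 60.5]
tcp_rot: [3.139, 0.001, 1.68]
contact_force: [2.1, 0.7, 4.0]
opening: 0.462
grasp_force: 36.9
```

Contact is felt, with the force up about 6 N at the predicted height. I open in two stages so the housing tips down gently.

>>> carry_out:
  targets:
    - {"dp": [0, 0, 0], "yaw": 0}
    - {"dp": [0, 0, 0], "yaw": 0}
    - {"dp": [0, 0, 0], "yaw": 0}
    - {"dp": [0, 0, 0], "yaw": 0}
  fingers: 0.2

```text
clock: 8.43
eef_pos: [512.8, -181.9, 59.7]
tcp_rot: [-3.142, -0.0, 1.68]
contact_force: [1.7, 0.4, -0.3]
opening: 0.599
grasp_force: 0.6
```

>>> carry_out:
  targets:
    - {"dp": [0, 0, 0], "yaw": 0}
    - {"dp": [0, 0, 0], "yaw": 0}
    - {"dp": [0, 0, 0], "yaw": 0}
    - {"dp": [0, 0, 0], "yaw": 0}
    - {"dp": [0, 0, 0], "yaw": 0}
    - {"dp": [0, 0, 0], "yaw": 0}
  fingers: 1

```text
clock: 9.18
eef_pos: [512.8, -181.9, 59.8]
tcp_rot: [-3.142, 0.0, 1.68]
contact_force: [-0.2, -0.0, -0.0]
opening: 1.006
grasp_force: 0.0
```

Run:
```python
from h import *
S=r.sense(); 
print(S['clock'],S['eef_pos'],S['grasp_force'],S['contact_force'],S['opening'])
a=r.grab_frame("scene")[:,:,::-1]; b=r.grab_frame("side")[:,:,::-1]
z=lambda i,x,y,w,h:cv2.resize(i[y:y+h,x:x+w],(400,400),interpolation=cv2.INTER_CUBIC)
cv2.imwrite("pics/p3.png",cv2.hconcat([z(a,80,140,110,110),z(b,285,85,100,100)]))
```

```text
9.175 [ 512.82944256 -181.91635518   59.79172199] 0.0 [-0.19375857 -0.01853801 -0.04188284] 1.0057197393439317
```

View pics/p3.png

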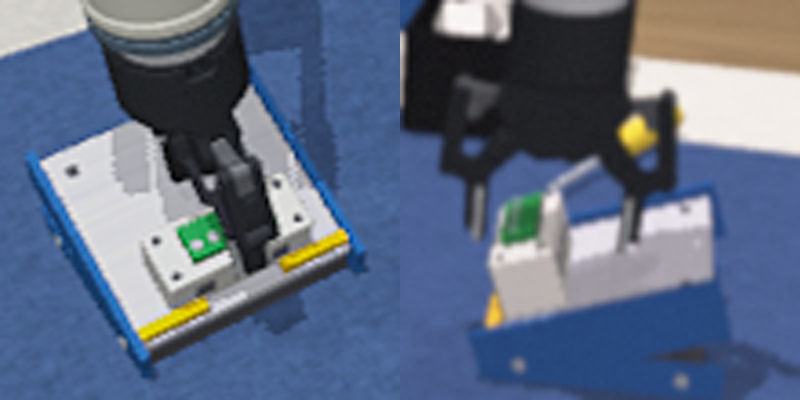

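The housing has tipped flat onto the bed and lies against the lip. Block at (205,237) in the left panel; in the side panel the fingers stand clear on both sides. I lift straight up and check.

>>> carry_out:
  targets:
    - {"dp": [0, 0, -10], "yaw": 0}
    - {"dp": [0, 0, -30], "yaw": 0}
    - {"dp": [0, 0, -65], "yaw": 0}
    - {"dp": [0, 0, -105], "yaw": 0}
    - {"dp": [0, 0, -145], "yaw": 0}
    - {"dp": [0, 0, -185], "yaw": 0}
    - {"dp": [0, 0, -210], "yaw": 0}
    - {"dp": [0, 0, -210], "yaw": 0}

```text
clock: 10.28
eef_pos: [513.9, -182.3, 272.4]
tcp_rot: [3.137, 0.002, 1.68]
contact_force: [-0.0, -0.2, -1.3]
opening: 1.002
grasp_force: 0.0
```

Run:
```python
from h import *
from fit import Rz,Rs
S=r.sense(); c=cal("scene"); d=cal("side")
print(S['clock'],S['eef_pos'],S['contact_force'])
out=[]
for n,c,(x,y,w,h) in(("scene",cal("scene"),(80,140,110,110)),("side",cal("side"),(285,85,100,100))):
    im=r.grab_frame(n)[:,:,::-1]; k=400/w
    im=cv2.resize(im[y:y+h,x:x+w],(400,400),interpolation=cv2.INTER_CUBIC)
    B=np.array([(20+a,b,40) for a,b in((-20,-47.5),(20,-47.5),(20,47.5),(-20,47.5))])
    p=proj(c,(Rz(np.radians(186.2))@Rs@B.T).T+[535.1,-179.8,30])
    cv2.polylines(im,[((p+.5-[x,y])*k).round().astype(int)],True,(255,0,255),1); out.append(im)
cv2.imwrite("pics/p4.png",cv2.hconcat(out))
```

```text
10.275 [ 513.89254284 -182.26569224  272.42960382] [-0.04374224 -0.20361653 -1.30468997]
```

View pics/p4.png

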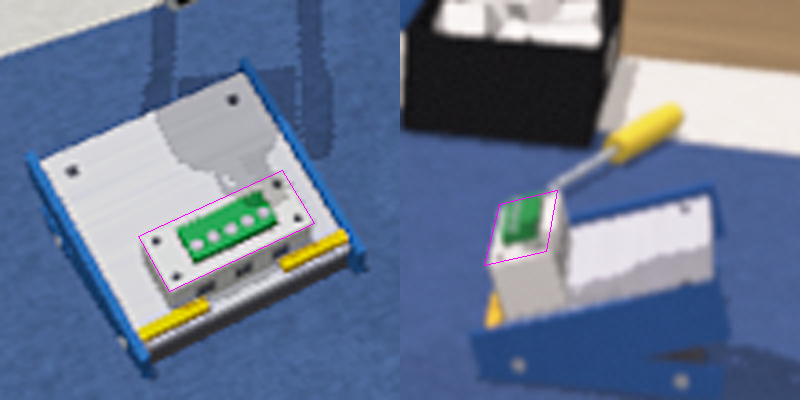

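The housing's top matches the seated outline within about a pixel in both views: it is flat, centred and against the lip.

```bash
python3 -c "
from rig import r
print(r.sign_off())"
```

```text
the job is handed in; nothing more can be done
None
```

The green-block housing lies flat on the sloping bed against the yellow lip, centred with the terminal block up. The gripper has let go and is clear, I did not go near the other two housings, and the job was handed in at about 10.4 s (no verdict came back).

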